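# Click the wardrobe dryer's dial to low and start it

## Task

Set the small wardrobe dryer running on low: with light fingertip friction turn its black knurled dial clockwise by one click, so that the orange line leaves the grey dot and settles in the detent at the green dot, then push the green start button all the way down and let it come back up. Grasp nothing: the dryer stays standing where it is, neither lifted nor shoved, and the other things on the shelf are left alone.

Things in the scene. Friction and masses are not known exactly. Their poses are not given: they have to be found in the camera images.
- dryer: White plastic wardrobe dryer, a loose box, 1.4 kg, 150 (its x) x 230 (its y) x 95 mm high. Origin: centre of its underside, z up; yaw within 0.5 rad of 0. Dial axis at its own (0, +45) mm, button at (0, -70). Three flush 11 mm dots on its top, 60 mm from the dial's axis: grey (dial value 0), green (0.6, towards the dryer's -x), blue (1.2).
- dial_face (a point): Centre of the dial's flat top face, on its vertical axis, 118.5 mm above the shelf. The dial is a black disc 98 mm across, 22 mm high, with knurled rim and an orange line on its face; too wide to grip. A shut fingertip pressed on the face 30 to 40 mm off the axis with 5 to 20 N and moved round the axis turns it by friction; rubbing the rim works too.
- dial (a joint): Dial angle, rad, growing clockwise seen from above. Detents at 0 (grey dot, starts here), 0.6 (green dot), 1.2 (blue dot), stops just beyond. About 0.06 Nm takes it over the ridges at 0.3 and 0.9; let go past a ridge, it springs into the next detent. The orange line points at angle 3.74 minus this value from the dryer's x axis towards its y axis.
- start_top (a point): Centre of the top of the round green start button, 34 mm across, 117 mm above the shelf when up, on a grey housing 50 mm across and 12 mm high on the dryer's top beside the dial; it moves down with the button.
- start (a joint): How far the start button is pressed, m: 0 up, 0.006 fully down; the spring needs about 5 N at full travel and pushes it back up.
- torch: Aluminium torch, 38 mm across, 115 mm high, standing on its head close to the dial end of the dryer; bystander. Origin at the centre of its underside.
- bulb: Glass light bulb standing in an open cardboard carton, 62 x 62 mm, 110 mm high over all, close to the button end of the dryer; bystander. Origin at the centre of its underside.
- shoehorn: Stainless steel shoehorn, about 225 x 40 mm, 11 mm high, lying along its x; bystander. Origin on the shelf under its middle.
- tin: Red flat tin, 78 mm across, 27 mm high; bystander. Origin at the centre of its underside.
- storage: Grey plastic storage box with two closed blue snap latches, 315 x 210 x 150 mm high; bystander. Origin at the centre of its underside.

How it is judged:
On the way, in this order (a step that is already met when the one before it is completed fails the run):
1. the dial has clicked into the middle detent at the green dot and the fingers are off it (value of joint dial between 0.46 and 0.74 rad and contact force between the fingers and dial below 0.3 N), for 0.2 s.
2. the start button is pushed down (value of joint dial between 0.46 and 0.74 rad and value of joint start above 0.0045 m), for 0.05 s.
At the end, for the whole second after the job is handed in: The dial rests in the detent at the green dot (0.6 rad, within 0.14), the start button has been pressed at least 4.5 mm after that and is up again (under 1.5 mm), the dryer stands level within 30 mm of where it was, and the bystanders are within 20 mm of where they were (value of joint dial between 0.46 and 0.74 rad and value of joint start below 0.0015 m and distance of dryer from where it was at the start of the episode below 0.03 m and height (world z) of dryer below 0.006 m and angle between dryer's own z axis and vertical below 0.05 rad and linear speed of dryer below 0.02 m/s and distance of each of torch, bulb, shoehorn, tin, storage from where it was at the start of the episode below 0.02 m); the robot touches nothing.
It fails at once if the start button goes down before the dial has clicked to the green dot (value of joint start above 0.0035 m and (value of joint dial below 0.42 rad or value of joint dial above 0.78 rad)).
It fails at once if the dryer is lifted or tipped (origin 8 mm up or 0.1 rad) (height (world z) of dryer above 0.008 m or angle between dryer's own z axis and vertical above 0.1 rad).
It fails at once if the dryer is shoved more than 30 mm (distance of dryer from where it was at the start of the episode above 0.03 m).
It fails at once if the dryer, its dial or its button is gripped or pressed with more than 60 N (contact force between the fingers and dryer above 60 N).
It fails at once if a bystander is moved more than 20 mm or tipped (distance of any of torch, bulb, shoehorn, tin, storage from where it was at the start of the episode above 0.02 m or angle between any of torch, bulb, shoehorn, tin, storage's own z axis and vertical above 0.25 rad).
It also fails if it takes over 42 s, if anything falls off the work surface, if the arm or the gripper's body presses on something with over 40 N, if the wrist force passes 120 N, or if a joint passes its speed limit or range.

## Robot

A 6-joint arm with a two-finger parallel gripper is mounted at the origin on the work surface. World frame = base frame: x ahead of the robot, y to its left, z up, the work surface at z = 0. Lengths are in m, angles in rad, forces in N, time in s.
With the tool pointing down it reaches from about 0.275 to 0.875 m from the base axis. Payload 12.5 kg.
Tool frame: the origin (TCP) lies on the centre line of the jaws, within the pads' length; the fingertips stand 17 mm ahead of it and the grasp point (between the pads) lies 2 mm behind it (tip_extent is the distance from the TCP to the fingertips, in m); z points along the fingers, x is the direction in which the jaws open and shut, and the axes are right-handed (so a half turn about z gives the same grasp; the last joint's range is limited). The gripper opens to 85 mm and grips with 20 to 120 N. Pads are 22 mm wide; open, the fingers measure 114 mm over their backs; the gripper's body (76 mm by 85 mm) begins 54 mm behind the grasp point. The pads swing forward as they close: fully open they stand 13 mm farther back than shut.
Start: joints at [1.05, 0.351, 1.652, -0, 1.139, -0.085], TCP at [0.232, 0.499, 0.248] pointing down, gripper open.
Joint ranges: [-2.75, 2.75], [-0.79, 2.1], [0.01, 2.65], [-1.57, 4.71], [0.07, 3.14], [-2.87, 2.87]. Speed limits (rad/s): [2.22, 2.22, 2.79, 3.14, 3.14, 3.14].

## Interface

Orientations are given as a unit quaternion [w, x, y, z].
In Python, from workcell import * gives the robot as it stands.
- The arm moves only by the tool step_arm, never from a script. Its argument "steps" is a list of rows, each an object with "grip": the finger opening in mm, from 0 to 85.4; "xyz": the shift along the world's x, y, z in mm, a list of three; "roll": the turn about the world's z in rad. A call has 1 to 12 rows; each row shifts and turns the commanded pose from where the row before left it; what a row does not reach is not made up. A row lasts 1/10 s, in which the tool goes at most 50 mm and 8.59 degrees, less where a joint would pass 70% of its speed; a pose out of reach is approached as far as the arm can. A call with a gripper value outside its range is refused whole. The fingers move at their own pace and stop on an object; "squeeze" is the grip in N (left out, the last holds). Time passes only in rows, so rows that do not move let the fingers close. It gives the time, the measured TCP pose, the force and the opening at its end, in the units of the state.
- get_obs(): the state, without advancing time (a new reading comes with each control period).
- get_image(name): name is "scene" or "top" or "wrist"; returns a dict with "pixels" (420x560x3 uint8, blue, green, red), "mtx" (3x3 intrinsics, pixels), "position" and "rotation" of the camera in the world; the wrist camera has in their place "hand_eye" (4x4, takes a point from camera to tool coordinates, whose origin is the TCP and whose axes are the tool frame's). Camera axes: x right, y up, looking along -z (the intrinsics and any distortion apply to the point x, -y, -z); pixel columns grow to the right and rows downward; lengths in m; the calibration is good to about 2 mm. A picture is of the moment at which its call begins: read the wrist's pose just before it. There is no depth.
- job_done(): hands the job in, once; it reports no verdict.
The state is a dict: "time_s": time; "joints": joint angles; "joint_vel": joint speeds; "joint_torque": joint torques, N m; "tcp_pos": TCP position; "ee_rot": TCP orientation; "force": force on the tool from outside, world axes, zero at the start; "wrist_torque": the same for the moment, N m; "gripper_width": finger opening in m.
Only numpy, scipy, OpenCV 4.12 (cv2) and the standard library are available. Lean on these libraries where they do the work, as an engineer would, in place of code of your own. Each camera call takes 0.05 s, during which the arm holds its last target. There are 200 camera calls.

## Working session

There is one attempt and no reset: what is moved stays moved. The work goes in short steps, Python scripts to look and compute and a tool call to move; the robot and the scene stay as the last step left them, time stands still between calls to the robot, and variables do not carry over. Pictures are saved under pics/ and viewed, about 8 in all and at most 12, crops included, and the job is handed in when it is done.

Besides the shell and the picture viewer there is one more tool, called after "Call:" in YAML: its name, and indented under it one key for each argument. step_arm: Moves the arm, as the interface text tells. Its arguments: {"type":"object","properties":{"steps":{"type":"array"},"squeeze":{"type":"number"}},"required":["steps"]}

```bash
mkdir -p pics; cat > h.py <<'E'
from workcell import *
import numpy as np, cv2
def shot(name,f,n=None):
    d=get_image(name); cv2.imwrite(f'pics/{f}.png',d['pixels']); return d
def ray(d,u,v,z):
    # world point at height z for fixed camera
    K=np.array(d['mtx']);p=np.linalg.solve(K,[u,v,1.]);r=np.array(d['rotation'])@[p[0],-p[1],-p[2]]
    c=np.array(d['position']);return c+r*(z-c[2])/r[2]
def proj(d,P):
    q=np.array(d['rotation']).T@(np.array(P)-d['position']);q=np.array(d['mtx'])@[q[0],-q[1],-q[2]];return q[:2]/q[2]
E
python3 - <<'E'
from h import *
import pickle
for n in('top','scene'):
    d=shot(n,n+'0');pickle.dump(d,open(n+'.pkl','wb'));print(n,{k:np.round(v,3).tolist() for k,v in d.items() if k!='pixels'})
o=get_obs();print({k:np.round(v,3).tolist() for k,v in o.items()})
E
```

```text
top {'mtx': [[468.168, 0.0, 283.692], [0.0, 468.168, 209.139], [0.0, 0.0, 1.0]], 'position': [0.314, 0.026, 1.595], 'rotation': [0.708, 0.031, -0.037, -0.704]}
scene {'mtx': [[446.987, 0.0, 280.275], [0.0, 446.987, 205.87], [0.0, 0.0, 1.0]], 'position': [0.91, 0.573, 1.14], 'rotation': [0.315, 0.089, 0.275, 0.904]}
{'time_s': 0.1, 'joints': [1.05, 0.351, 1.652, -0.0, 1.139, -0.085], 'joint_vel': [0.001, -0.001, -0.002, -0.0, -0.001, 0.0], 'joint_torque': [0.001, -50.683, -29.188, -0.0, 0.003, -0.0], 'tcp_pos': [0.232, 0.498, 0.248], 'ee_rot': [0.0, 0.843, 0.538, -0.0], 'force': [0.306, -0.122, -0.582], 'wrist_torque': [-0.025, -0.075, -0.027], 'gripper_width': 0.085}
```

View pics/top0.png

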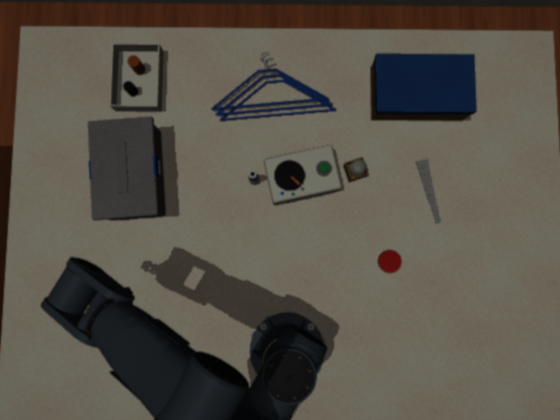

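View pics/scene0.png

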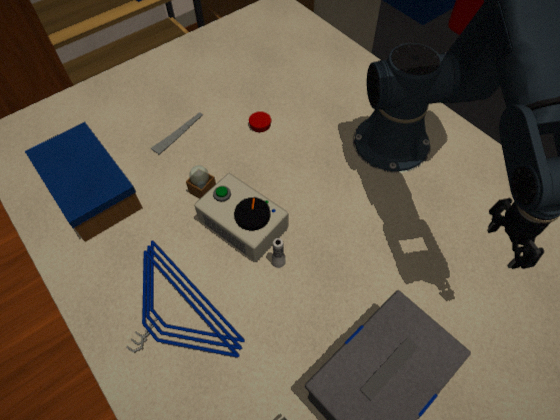

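The top view shows the dryer around (303,174), with its dial at (290,176) and button at (324,168). The torch is at (254,177) and the bulb at (356,168). In the scene view the dial is at (252,213) and the button at (222,192). The camera rotations are quaternions, so I'll fix the helper and enlarge the crops.

```bash
cat > h.py <<'E'
from workcell import *
import numpy as np, cv2
from scipy.spatial.transform import Rotation as R
def rot(q): return R.from_quat(np.roll(q,-1)).as_matrix()
def shot(name,f):
    d=get_image(name); cv2.imwrite(f'pics/{f}.png',d['pixels']); return d
def wristcam(o,d):
    T=np.eye(4);T[:3,:3]=rot(o['ee_rot']);T[:3,3]=o['tcp_pos'];T=T@np.array(d['hand_eye'])
    return dict(mtx=d['mtx'],position=T[:3,3],M=T[:3,:3])
def M(d): return d['M'] if 'M' in d else rot(d['rotation'])
def ray(d,u,v,z):
    p=np.linalg.solve(np.array(d['mtx']),[u,v,1.]);r=M(d)@[p[0],-p[1],-p[2]]
    c=np.array(d['position']);return c+r*(z-c[2])/r[2]
def proj(d,P):
    q=M(d).T@(np.array(P)-d['position']);q=np.array(d['mtx'])@[q[0],-q[1],-q[2]];return q[:2]/q[2]
E
python3 - <<'E'
from h import *
import pickle
t,s=[pickle.load(open(n+'.pkl','rb')) for n in('top','scene')]
a=t['pixels'][135:215,240:375];b=s['pixels'][160:275,180:300]
a=cv2.resize(a,None,fx=5.5,fy=5.5,interpolation=2)[:, :740]
cv2.imwrite('pics/c1.png',a)
b=cv2.resize(b,None,fx=5,fy=5,interpolation=2);cv2.imwrite('pics/c2.png',b)
for d,p,q in((t,(290,176),(324,168)),(s,(252,213),(222,192))):
    x=ray(d,*p,.1185);y=ray(d,*q,.117);v=x-y;print(x,y,np.linalg.norm(v),np.arctan2(v[1],v[0])-np.pi/2)
E
```

```text
[ 0.56310675 -0.00733365  0.1185    ] [ 0.58997507 -0.11612071  0.117     ] 0.11206596554557638 0.2421350807208249
[0.57538327 0.00213854 0.1185    ] [ 0.59927397 -0.1081053   0.117     ] 0.11281276259616069 0.21340793934829416
```

View pics/c1.png

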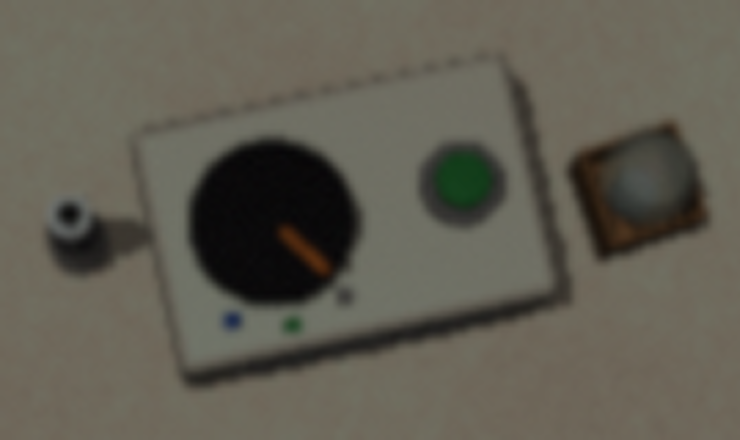

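View pics/c2.png

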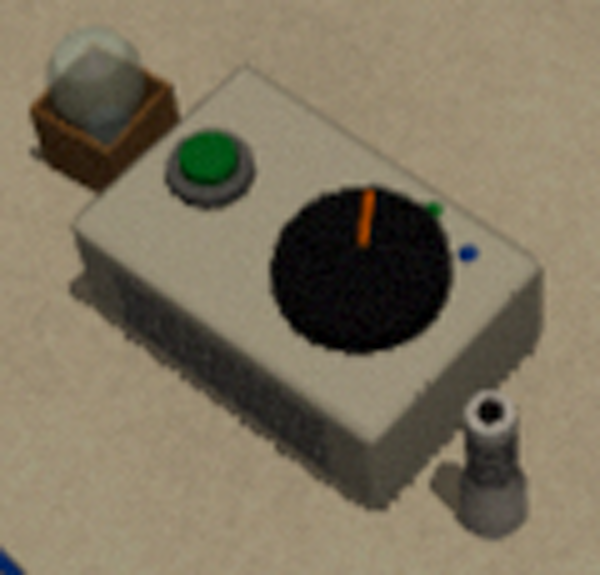

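Top-crop centres: dial (289.6,175.2) and button (324.2,167.4). In the scene view the dial is at (252.2,213.2). The orange line points at the grey dot, and yaw is about 0.23. The two cameras disagree by about 1 cm, so I'll move over the dryer and check with the wrist camera.

Call:
step_arm:
  steps:
    - {"grip": 0, "xyz": [22, -44, 5], "roll": -0.1}
    - {"grip": 0, "xyz": [22, -44, 5], "roll": -0.1}
    - {"grip": 0, "xyz": [22, -44, 5], "roll": -0.1}
    - {"grip": 0, "xyz": [22, -44, 5], "roll": -0.1}
    - {"grip": 0, "xyz": [22, -44, 5], "roll": -0.1}
    - {"grip": 0, "xyz": [22, -44, 5], "roll": -0.1}
    - {"grip": 0, "xyz": [22, -44, 5], "roll": -0.1}
    - {"grip": 0, "xyz": [22, -44, 5], "roll": -0.1}
    - {"grip": 0, "xyz": [22, -44, 5], "roll": -0.1}
    - {"grip": 0, "xyz": [22, -44, 5], "roll": -0.1}
    - {"grip": 0, "xyz": [22, -44, 5], "roll": -0.1}
    - {"grip": 0, "xyz": [0, 0, 0], "roll": 0}

```text
time_s: 1.3
tcp_pos: [0.4759, 0.0103, 0.3035]
ee_rot: [0.0, 1.0, 0.013, 0.0]
force: [-0.3, 0.3, -0.1]
gripper_width: -0.0002
```

```bash
python3 - <<'E'
from h import *
import pickle
o=get_obs();d=shot('wrist','w1');w=wristcam(o,d);pickle.dump(w,open('w1.pkl','wb'))
print(o['time_s'],o['tcp_pos'],o['ee_rot'],o['joints'],o['force']);print(d['hand_eye'],d.keys())
E
```

```text
1.3 [0.47589501 0.01034862 0.30347492] [4.87905935e-04 9.99909292e-01 1.34526428e-02 4.43934858e-04] [-7.56341350e-02  1.57290660e-01  1.76415162e+00 -9.51142592e-04
  1.21917935e+00 -1.02213082e-01] [-0.28493662  0.33425651 -0.13557554]
[[ 9.99999816e-01 -2.47718211e-04 -5.53682634e-04  7.34752884e-04]
 [-4.01094816e-04 -9.54805264e-01 -2.97231807e-01 -7.57477661e-02]
 [-4.55029362e-04  2.97231975e-01 -9.54805187e-01 -1.25341602e-01]
 [ 0.00000000e+00  0.00000000e+00  0.00000000e+00  1.00000000e+00]] dict_keys(['pixels', 'mtx', 'hand_eye'])
```

View pics/w1.png

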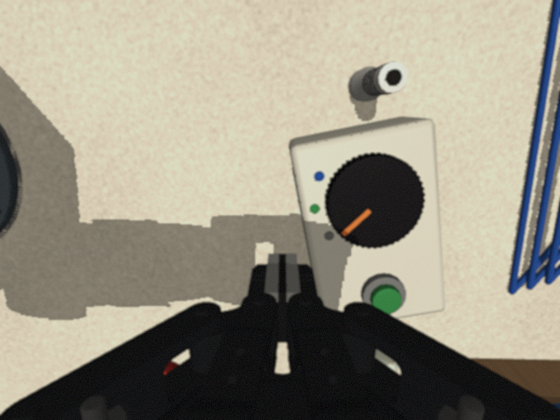

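The wrist view shows the dial centre at (375.5,200), the button at (387,299), and the dots at blue (319,176), green (314.5,209), grey (329,236). I'll fit the dryer pose for each camera separately.

```bash
python3 - <<'E'
from h import *
import pickle
from scipy.optimize import least_squares
w,t,s=[pickle.load(open(n+'.pkl','rb')) for n in('w1','top','scene')]
def dot(v): a=3.74-v; return [.06*np.cos(a),.045+.06*np.sin(a),.095]
P=np.array([[0,.045,.1185],[0,-.07,.117],dot(0),dot(.6),dot(1.2)])
obs={'w':(w,[(375.5,200),(387,299),(329,236),(314.5,209),(319,176)],range(5)),
't':(t,[(289.6,175.2),(324.2,167.4),(240+344/5.5,135+296/5.5),(240+292/5.5,135+325/5.5),(240+232/5.5,135+321/5.5)],range(5)),
's':(s,[(252.2,213.2),(221.8,191.4),(180+433/5,160+210/5),(180+468/5,160+254/5)],[0,1,3,4])}
def W(x): return P@R.from_euler('z',x[2]).as_matrix().T+[x[0],x[1],0]
for k,(d,uv,i) in obs.items():
    f=lambda x:(np.array([proj(d,p) for p in W(x)[list(i)]])-uv).ravel()
    r=least_squares(f,[.57,-.04,.2]);print(k,r.x.round(4),'res',r.fun.round(1),'dial',W(r.x)[0].round(4),'btn',W(r.x)[1].round(4))
E
```

```text
w [ 0.5811 -0.0454  0.2408] res [ 0.2  2.5  1.7  1.2 -0.1 -1.5 -0.6 -1.3 -1.1 -0.8] dial [ 0.5703 -0.0017  0.1185] btn [ 0.5978 -0.1133  0.117 ]
t [ 0.5762 -0.0489  0.2249] res [-0.3 -0.1  0.1  0.   0.1  0.   0.1  0.1  0.  -0. ] dial [ 0.5661 -0.005   0.1185] btn [ 0.5918 -0.1171  0.117 ]
s [ 0.5834 -0.043   0.2365] res [ 0.2 -1.  -0.5  0.   0.1  0.6  0.2  0.4] dial [0.5729 0.0008 0.1185] btn [ 0.5998 -0.111   0.117 ]
```

The wrist estimate lies between the other two, so I'll use dial (0.570,-0.002), button (0.597,-0.114) and yaw 0.235. Next I'll come down over the face at a 33 mm radius on the button side, stopping above it.

Call:
step_arm:
  steps:
    - {"grip": 0, "xyz": [21, -9, -10], "roll": 0.054}
    - {"grip": 0, "xyz": [21, -9, -20], "roll": 0.054}
    - {"grip": 0, "xyz": [21, -9, -20], "roll": 0.054}
    - {"grip": 0, "xyz": [21, -9, -20], "roll": 0.054}
    - {"grip": 0, "xyz": [21, -9, -20], "roll": 0.054}
    - {"grip": 0, "xyz": [0, 0, -30], "roll": 0}
    - {"grip": 0, "xyz": [0, 0, -25], "roll": 0}
    - {"grip": 0, "xyz": [0, 0, -10], "roll": 0}
    - {"grip": 0, "xyz": [0, 0, 0], "roll": 0}

```text
time_s: 2.25
tcp_pos: [0.5783, -0.0294, 0.1473]
ee_rot: [-0.0, 0.988, 0.153, -0.001]
force: [-0.9, 1.1, -0.2]
gripper_width: 0.0001
```

```bash
python3 - <<'E'
from h import *
import pickle
o=get_obs();d=shot('scene','s1')
print(o['time_s'],o['tcp_pos'],o['force'])
cv2.imwrite('pics/s1c.png',cv2.resize(d['pixels'][140:280,170:320],None,fx=4,fy=4,interpolation=2))
E
```

```text
2.25 [ 0.57829925 -0.02939188  0.14727841] [-0.91484337  1.11186557 -0.21354663]
```

View pics/s1c.png

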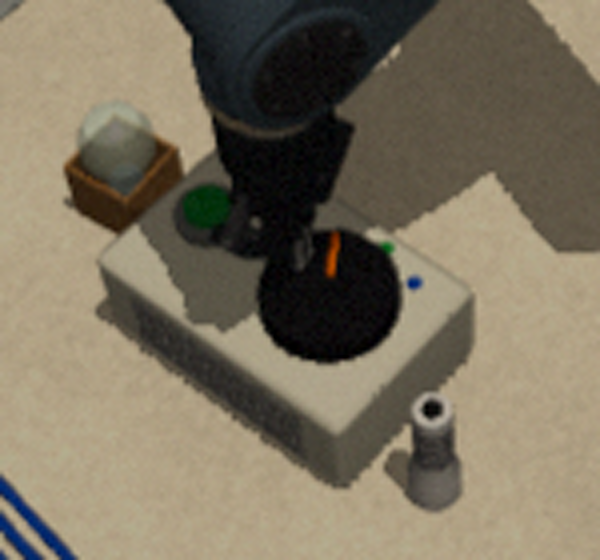

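The shut fingertips at (302,255) in the crop are just above the dial face on the button side, and the line is still at grey. I'll nudge outward and lower slowly until contact.

Call:
step_arm:
  steps:
    - {"grip": 0, "xyz": [1, -4, -5], "roll": 0}
    - {"grip": 0, "xyz": [0, 0, -3], "roll": 0}
    - {"grip": 0, "xyz": [0, 0, -2], "roll": 0}
    - {"grip": 0, "xyz": [0, 0, 0], "roll": 0}

```text
time_s: 2.7
tcp_pos: [0.5801, -0.0345, 0.1383]
ee_rot: [-0.0, 0.988, 0.152, 0.0]
force: [0.0, 0.4, 0.3]
gripper_width: -0.0001
```

Call:
step_arm:
  steps:
    - {"grip": 0, "xyz": [0, 0, -1], "roll": 0}
    - {"grip": 0, "xyz": [0, 0, -1], "roll": 0}
    - {"grip": 0, "xyz": [0, 0, -1], "roll": 0}
    - {"grip": 0, "xyz": [0, 0, 0], "roll": 0}

```text
time_s: 3.1
tcp_pos: [0.5803, -0.0344, 0.1355]
ee_rot: [0.0, 0.988, 0.152, 0.0]
force: [-1.8, 0.3, 1.2]
gripper_width: 0.0001
```

Call:
step_arm:
  steps:
    - {"grip": 0, "xyz": [0, 0, -0.5], "roll": 0}
    - {"grip": 0, "xyz": [0, 0, 0], "roll": 0}

```text
time_s: 3.3
tcp_pos: [0.5804, -0.0344, 0.1355]
ee_rot: [0.0, 0.988, 0.152, 0.0]
force: [-1.8, 0.8, 7.6]
gripper_width: 0.0002
```

Contact gives 7.6 N. I'll press a little more and turn clockwise about the axis, starting with half the arc.

Call:
step_arm:
  steps:
    - {"grip": 0, "xyz": [0, 0, -0.3], "roll": 0}
    - {"grip": 0, "xyz": [-3.3, -0.9, 0], "roll": -0.1}
    - {"grip": 0, "xyz": [-3.4, -0.5, 0], "roll": -0.1}
    - {"grip": 0, "xyz": [-3.4, -0.2, 0], "roll": -0.1}

```text
time_s: 3.7
tcp_pos: [0.5709, -0.0362, 0.1355]
ee_rot: [0.0, 1.0, 0.0, 0.001]
force: [1.3, 0.9, 7.2]
gripper_width: 0.0
```

Call:
step_arm:
  steps:
    - {"grip": 0, "xyz": [-3.4, 0.1, 0], "roll": -0.1}
    - {"grip": 0, "xyz": [-3.4, 0.5, 0], "roll": -0.1}
    - {"grip": 0, "xyz": [-3.3, 0.8, 0], "roll": -0.1}
    - {"grip": 0, "xyz": [0, 0, 0], "roll": 0}

```text
time_s: 4.1
tcp_pos: [0.5606, -0.0348, 0.1355]
ee_rot: [0.0, 0.989, -0.149, 0.001]
force: [-0.1, -1.3, 6.7]
gripper_width: -0.0
```

```bash
python3 - <<'E'
from h import *
o=get_obs();d=shot('scene','s2')
print(o['time_s'],o['tcp_pos'],o['force'])
cv2.imwrite('pics/s2c.png',cv2.resize(d['pixels'][140:280,170:320],None,fx=4,fy=4,interpolation=2))
E
```

```text
4.1 [ 0.56057576 -0.03476428  0.13547424] [-0.12742051 -1.30675826  6.69323703]
```

View pics/s2c.png

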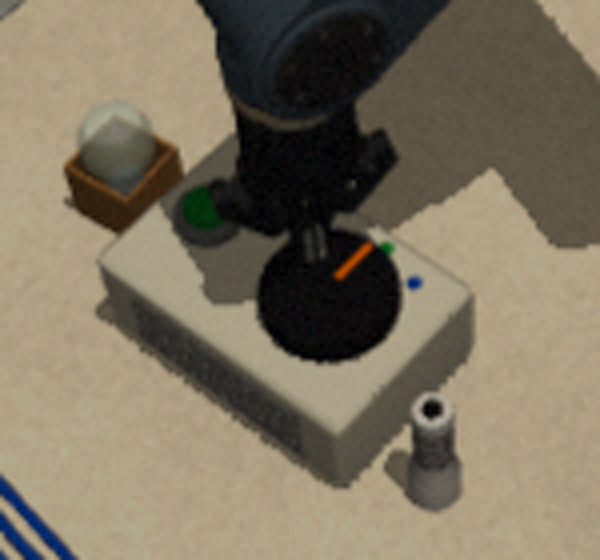

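The line now points at the green dot (372,246 against 387,248), and the dryer hasn't moved. I'll lift and let it settle, then look at the dial and button with the hand over the button side.

Call:
step_arm:
  steps:
    - {"grip": 0, "xyz": [0, 0, 10], "roll": 0}
    - {"grip": 0, "xyz": [0, 0, 20], "roll": 0}
    - {"grip": 0, "xyz": [0, 0, 5], "roll": 0}
    - {"grip": 0, "xyz": [0, 0, 0], "roll": 0}
    - {"grip": 0, "xyz": [12, -26, 0], "roll": 0.1}
    - {"grip": 0, "xyz": [12, -26, 0], "roll": 0.1}
    - {"grip": 0, "xyz": [12, -27, 0], "roll": 0.1}
    - {"grip": 0, "xyz": [0, 0, -10], "roll": 0}
    - {"grip": 0, "xyz": [0, 0, 0], "roll": 0}

```text
time_s: 5.05
tcp_pos: [0.5948, -0.1136, 0.1572]
ee_rot: [-0.001, 1.0, 0.001, -0.002]
force: [-0.1, 0.0, -0.2]
gripper_width: 0.0
```

```bash
python3 - <<'E'
from h import *
import pickle
o=get_obs();d=shot('scene','s3')
print(o['time_s'],o['tcp_pos'],o['force'])
a=cv2.resize(d['pixels'][140:280,170:320],None,fx=4,fy=4,interpolation=2)
cv2.imwrite('pics/s3c.png',a)
E
```

```text
5.05 [ 0.59479766 -0.11356587  0.15721963] [-0.08951529  0.04280703 -0.23886495]
```

View pics/s3c.png

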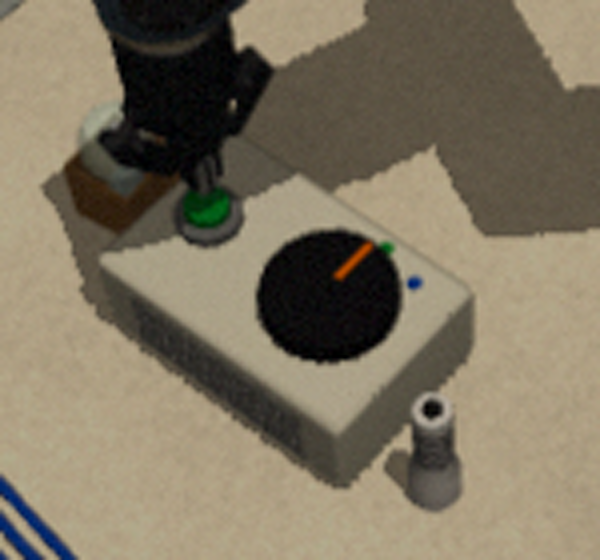

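The dial is at green and the fingertips are centred above the button, around (208,190). Pressing now.

Call:
step_arm:
  steps:
    - {"grip": 0, "xyz": [1, 0, -10], "roll": 0}
    - {"grip": 0, "xyz": [0, 0, -10], "roll": 0}
    - {"grip": 0, "xyz": [0, 0, -3], "roll": 0}
    - {"grip": 0, "xyz": [0, 0, -3], "roll": 0}
    - {"grip": 0, "xyz": [0, 0, -2], "roll": 0}
    - {"grip": 0, "xyz": [0, 0, 0], "roll": 0}

```text
time_s: 5.7
tcp_pos: [0.5969, -0.1134, 0.1316]
ee_rot: [-0.0, 1.0, 0.003, -0.0]
force: [-0.8, 0.5, 3.0]
gripper_width: 0.0004
```

Call:
step_arm:
  steps:
    - {"grip": 0, "xyz": [0, 0, -1.5], "roll": 0}
    - {"grip": 0, "xyz": [0, 0, -1.5], "roll": 0}
    - {"grip": 0, "xyz": [0, 0, -1], "roll": 0}
    - {"grip": 0, "xyz": [0, 0, 0], "roll": 0}

```text
time_s: 6.1
tcp_pos: [0.5972, -0.1136, 0.128]
ee_rot: [0.0, 1.0, 0.002, 0.0]
force: [-2.1, 2.0, 7.6]
gripper_width: 0.0001
```

Call:
step_arm:
  steps:
    - {"grip": 0, "xyz": [0, 0, -0.4], "roll": 0}
    - {"grip": 0, "xyz": [0, 0, 0], "roll": 0}

```text
time_s: 6.3
tcp_pos: [0.5972, -0.1136, 0.128]
ee_rot: [0.0, 1.0, 0.002, 0.0]
force: [-3.4, 2.5, 10.5]
gripper_width: 0.0002
```

Call:
step_arm:
  steps:
    - {"grip": 0, "xyz": [0, 0, 5], "roll": 0}
    - {"grip": 0, "xyz": [0, 0, 15], "roll": 0}
    - {"grip": 0, "xyz": [0, 0, 30], "roll": 0}
    - {"grip": 0, "xyz": [0, 0, 40], "roll": 0}
    - {"grip": 0, "xyz": [-30, 0, 30], "roll": 0}
    - {"grip": 0, "xyz": [-40, 0, 10], "roll": 0}
    - {"grip": 0, "xyz": [-40, 0, 0], "roll": 0}
    - {"grip": 0, "xyz": [0, 0, 0], "roll": 0}
    - {"grip": 0, "xyz": [0, 0, 0], "roll": 0}

```text
time_s: 7.2
tcp_pos: [0.4869, -0.1139, 0.2582]
ee_rot: [0.0, 1.0, 0.002, 0.001]
force: [0.2, 0.4, 1.2]
gripper_width: 0.0
```

```bash
python3 - <<'E'
from h import *
import pickle
o=get_obs();d=shot('scene','s4')
print(o['time_s'],o['tcp_pos'],o['force'])
cv2.imwrite('pics/s4c.png',cv2.resize(d['pixels'][140:280,170:320],None,fx=4,fy=4,interpolation=2))
E
```

```text
7.2 [ 0.48691564 -0.1138631   0.25816598] [0.22981226 0.35656751 1.21457142]
```

View pics/s4c.png

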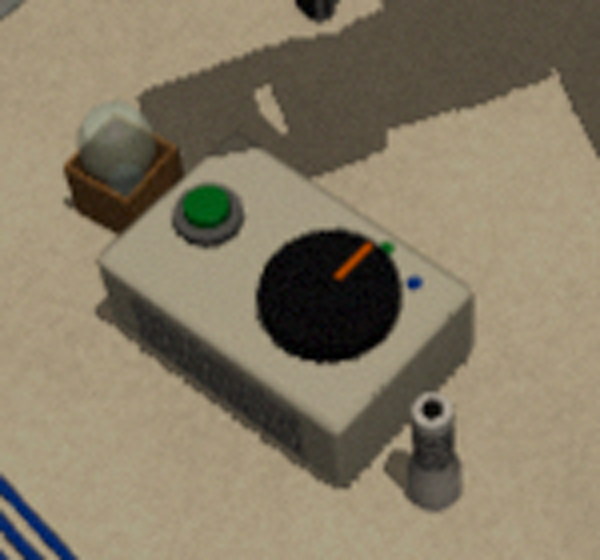

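The button at (207,206) is up again and the line is at the green dot. The dryer, bulb and torch haven't moved, and the arm is clear.

```bash
python3 -c "
from workcell import *
print(job_done())"
```

```text
the job is handed in; nothing more can be done
None
```

I turned the dial one click clockwise to the green dot and pressed the start button fully down. I then moved the arm clear and handed the job in at about 7 s on the robot's clock; no verdict is reported.

- **Dial:** The shut fingertips pressed at about 7 N, 34 mm off the axis, and turned through 0.6 rad. After I lifted off, the orange line stayed at the green dot.
- **Button:** It went down about 6 mm and then stopped. The force rose to 10.5 N with no further travel, so it had reached the bottom.
- **Last picture:** The line is at green and the button is up. The dryer, torch and bulb show no visible movement. I did not re-check the shoehorn, tin or storage box; the arm went nowhere near the first two and well above the box.
- **Disagreement:** The top and scene cameras put the dial about 9 mm apart, more than the stated 2 mm calibration. I used the wrist-camera position, which lay between them, and contact heights matched to within 1 mm.

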